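# Strip the drilling fixture and lay the trunnion in the V-blocks

## Task

Strip the green drilling fixture: work the T-handled quarter-turn nut anticlockwise, feeling for the angle at which it lets go and never forcing it, and lift it off its stud, then take off the brass washer, and put both in the steel parts tray. Then lift the aluminium trunnion off the stud and lower it, without dropping it, into the pair of V-blocks on the dark plate, its square boss in the gap midway between the blocks and both round ends fully seated. Leave the mug, the oil bottle, the tape measure and the micrometer where they are.

Things in the scene. Friction and masses are not known exactly. Their poses are not given: they have to be found in the camera images.
- fixture: Drilling fixture, fixed: green plate 200 x 84 mm, top 20 mm above the bench, with two steel V-blocks, each 44 mm long (x), 50 wide (y), tops 56 mm above the bench, centres at x = +60 and -60 mm (76 mm gap between them). 90-degree Vs along x, 40 mm wide at the top. Origin: under the plate's centre, at bench height; z up. A fixed vertical stud stands at the origin.
- stud_tip (a point): Tip of the fixture's stud, 106 mm above the bench, hidden in the nut. Stud: 18 mm thick up to 83 mm above the bench, then a 7 mm neck with a crosswise T-head 20 x 5 x 6 mm at the tip. The axes here are the fixture's: the T-head's angle is different each time and cannot be seen.
- nut_bar (a point): Centre of the red grip bar, 70 (x) x 14 (y) x 24 mm (z), of the T-handled nut; its yaw is the bar's. Below it a 14 mm stem and a closed black hub, 48 mm diameter, top 23.5 mm and underside 45 mm below this point. 0.3 kg, turns freely. Hub stands on the washer, bar up. The bar must be turned anticlockwise (from above) by some 0.4 to 1.5 rad, unknown, before it lifts off.
- nut_hub (a point): Centre of the underside of the nut's hub. A slot in it, parallel to the bar, passes the stud's T-head only when both are parallel to within about 0.17 rad; else the nut rises only 2 mm and catches. No stop: turned too far it locks again. So turn a little, pull up lightly (about 5 N), ease back down, and repeat until it comes up. Clear of the stud after 16 mm.
- washer_mid (a point): Centre, half-way up, of the brass washer: 60 mm diameter, 24 mm hole, 8 mm thick, 0.12 kg. It lies flat on the trunnion's boss, round the stud, whose tip is 19 mm above this point. It overhangs the boss by 8 mm across the trunnion: grip the rim with one finger on each side of the trunnion.
- trunnion_mid (a point): Centre of the aluminium trunnion, on its axis: 168 mm long (x), about 0.5 kg; ends 36 mm in diameter, middle a boss 48 (x) x 44 (y) x 44 mm (z) with a 24 mm hole along z round the stud. Ends lie in the fixture's V-blocks, axis 61.5 mm above the bench. Stud tip 45 mm above this point: raise 70 mm to clear. Grip the boss across y, between the V-blocks; plate top 41.5 mm below.
- stand: Inspection stand, fixed: dark plate 200 x 84 mm with two steel V-blocks of the fixture's size and spacing (centres x = +60 and -60 mm, tops 56 mm above the bench, 76 mm gap), no stud. Origin: under the plate's centre, at bench height; x along plate and grooves, z up. The seated trunnion's axis is 61.5 mm above the bench, over y = 0.
- tray: Open steel parts tray, fixed, empty: 130 (x) x 200 mm (y), walls 2 mm thick and 28 mm high, floor 2 mm. Origin: centre of its underside, z up.
- mug: Black and white mug, 97 mm high, a bystander; origin at the centre of its underside.
- oil: Oil bottle, cream with a red nozzle, 145 mm high, a bystander; origin at the centre of its underside.
- tape: Yellow tape measure, 84 mm long, 62 mm high, a bystander; origin at the centre of its underside.
- mike: Micrometer, 162 mm long, 15 mm high, lying flat, a bystander; origin at the centre of its underside.

How it is judged (in metres and radians):
On the way, in this order (a step that is already met when the one before it is completed fails the run):
1. the nut is off the stud and clear of the fixture, the washer and the trunnion still on it (horizontal distance between nut_bar and fixture above 0.08 m and horizontal distance between each of washer_mid, trunnion_mid and fixture below 0.02 m), for 0.2 s.
2. the washer is off the stud and clear of the fixture, the trunnion still on it (horizontal distance between washer_mid and fixture above 0.08 m and horizontal distance between trunnion_mid and fixture below 0.02 m), for 0.2 s.
3. the trunnion is seated in the V-blocks of the stand (x of trunnion_mid in the frame of stand between -0.012 and 0.012 m and y of trunnion_mid in the frame of stand between -0.003 and 0.003 m and z of trunnion_mid in the frame of stand between 0.05846 and 0.06446 m and angle between the x axis of trunnion_mid and the x axis of stand, either way round below 0.04 rad), for 0.2 s.
At the end, for the whole second after the job is handed in: The trunnion rests in both V-blocks of the stand: centre within 3 mm of seated height and groove line and 12 mm of midway between the blocks, axis within 0.04 rad of the grooves. Nut and washer rest in the tray, centres inside its walls and under 60 mm above its underside (all of step 3 and linear speed of each of trunnion, nut, washer below 0.02 m/s and x of nut_bar in the frame of tray between -0.063 and 0.063 m and y of nut_bar in the frame of tray between -0.098 and 0.098 m and z of nut_bar in the frame of tray between 0 and 0.06 m and x of washer_mid in the frame of tray between -0.063 and 0.063 m and y of washer_mid in the frame of tray between -0.098 and 0.098 m and z of washer_mid in the frame of tray between 0 and 0.06 m); the robot touches nothing.
It fails at once if the nut is forced against the stud (more than 70 N) (contact force between nut and fixture above 70 N).
It fails at once if the trunnion is dropped: it falls, with no finger on it, faster than 0.4 m/s (a drop of about 8 mm) (contact force between the fingers and trunnion below 0.5 N and linear speed of trunnion above 0.4 m/s).
It fails at once if the mug, oil bottle, tape measure or micrometer is pushed more than 30 mm or tipped over (distance of any of mug, oil, tape, mike from where it was at the start of the episode above 0.03 m or angle between any of mug, oil, tape, mike's own z axis and vertical above 0.5 rad).
It also fails if it takes over 70 s, if anything falls off the work surface, if the arm or the gripper's body presses on something with over 40 N, if the wrist force passes 120 N, or if a joint passes its speed limit or range.

## Robot

A 6-joint arm with a two-finger parallel gripper is mounted at the origin on a cart in front of the work surface, level with it; the furniture and walls round the work are solid. World frame = base frame: x ahead of the robot, y to its left, z up, the work surface at z = 0. Lengths are in m, angles in degrees, forces in N, time in s.
With the tool pointing down it reaches from about 0.425 to 0.925 m from the base axis. Payload 12.5 kg.
Tool frame: the origin (TCP) lies midway between the tips of the shut fingers; the grasp point (between the pads) lies 19 mm behind it; z points along the fingers, y is the line along which they close (so a half turn about z gives the same grasp; the last joint's range is limited). The gripper opens to 85 mm and grips with 20 to 120 N. Pads are 22 mm wide; open, the fingers measure 114 mm over their backs; the gripper's body (76 mm by 85 mm) begins 54 mm behind the grasp point. The pads swing forward as they close: fully open they stand 13 mm farther back than shut.
Start: joints at [63.85, 28.126, 89.318, -0, 62.55, -6.05], TCP at [0.215, 0.587, 0.231] pointing down, gripper open.
Joint ranges: [-177.58, 177.58], [-47.91, 125.51], [2.72, 160], [-65.01, 245.01], [3.68, 167.84], [-153.87, 153.87]. Speed limits (degrees/s): [127.2, 127.2, 159.86, 180, 180, 180].

## Interface

Orientations are given as a 3x3 rotation matrix whose columns are the frame's x, y, z axes.
In Python, from cell import r gives the robot as it stands. The module is installed in compiled form; this text tells all that it offers.
- The arm moves only by the shell command python3 -m pendant 'ROWS' [FORCE]. ROWS is JSON, a list of rows, each an object with "linear": the shift along the tool's x, y, z scaled (see below), a list of three; "twist": the turn about the tool's z scaled (see below); "jaw": the opening, from 0 (shut) to 1 (fully open). In form: [{"linear": [tx, ty, tz], "twist": twist, "jaw": jaw}, ...]. A call has 1 to 8 rows; each row shifts and turns the commanded pose from where the row before left it, along the tool's axes as they then stand; what a row does not reach is not made up. The controller multiplies each number of a shift by 0.02 m and each number of a turn by 0.08 rad. A row lasts 1/12 s, in which the tool goes at most 41.7 mm and 7.16 degrees, less where a joint would pass 70% of its speed; a pose out of reach is approached as far as the arm can. A call with a number of a shift or a turn outside -1 to 1 is refused whole. A call with a gripper value outside its range is refused whole. The fingers move at their own pace and stop on an object; FORCE is the grip in N (left out, the last holds). Time passes only in rows, so rows that do not move let the fingers close. It gives the time, the measured TCP pose, the force, the opening and the grip force at its end, in the units of the state.
- r.sense(): the state, without advancing time (a new reading comes with each control period).
- r.get_image(name): name is "side" or "top"; returns a dict with "pixels" (384x512x3 uint8, red, green, blue), "z_map" (384x512 float32, m along the optical axis (not along the pixel's ray), 0 where there is no reading), "intrinsics" (3x3 intrinsics, pixels), "R" (3x3) and "t" (3): a world point X has camera coordinates R X + t. Camera axes: x right, y down, z forward; pixel columns grow to the right and rows downward; lengths in m; the calibration is good to about 2 mm. A picture is of the moment at which its call begins.
- r.job_done(): hands the job in; it is judged then, once.
The state is a dict: "time_s": time; "q": joint angles; "dq": joint speeds; "joint_efforts": joint torques, N m; "position": TCP position; "eef_rot": TCP orientation; "wrist_force": force on the tool from outside, world axes, zero at the start; "wrist_torque": the same for the moment, N m; "gripper_width": finger opening in m; "grasp_force": force on a finger pad.
Only numpy, scipy, OpenCV 4.12 (cv2) and the standard library are available. Lean on these libraries where they do the work, as an engineer would, in place of code of your own. Each camera call takes 0.05 s, during which the arm holds its last target. There are 200 camera calls.

## Working session

There is one attempt and no reset: what is moved stays moved. The work goes in short steps, Python scripts to look and compute and a shell command to move; the robot and the scene stay as the last step left them, time stands still between calls to the robot, and variables do not carry over. Pictures are saved under pics/ and viewed, at most 10 in all, crops included, and the job is handed in when it is done.

```bash
mkdir -p pics
python3 - <<'E'
from cell import r
import cv2,numpy as np
for n in("top","side"):
    d=r.get_image(n); np.savez(f"{n}0.npz",**d); cv2.imwrite(f"pics/{n}0.png",d["pixels"][:,:,::-1])
    R=np.array(d["R"]);t=np.array(d["t"]);print(n,np.round(-R.T@t,3),np.round(R,3).tolist(),np.round(d["intrinsics"],1).tolist())
s=r.sense();print(s["time_s"],s["position"],np.round(s["eef_rot"],3),s["wrist_force"],s["gripper_width"])
E
```

```text
top [0.438 0.297 1.303] [[0.01, -1.0, -0.006], [-0.998, -0.01, -0.068], [0.068, 0.007, -0.998]] [[435.7, 0.0, 250.2], [0.0, 435.7, 196.8], [0.0, 0.0, 1.0]]
side [0.592 1.115 0.472] [[-0.998, 0.05, 0.025], [-0.003, 0.4, -0.917], [-0.056, -0.915, -0.399]] [[375.4, 0.0, 258.1], [0.0, 375.4, 188.3], [0.0, 0.0, 1.0]]
0.1 [0.21464385 0.5867544  0.23078171] [[-0.939  0.344 -0.   ]
 [ 0.344  0.939 -0.001]
 [ 0.    -0.001 -1.   ]] [-0.11125492  1.04142415 -0.16957585] 0.08562290740956423
```

View pics/top0.png

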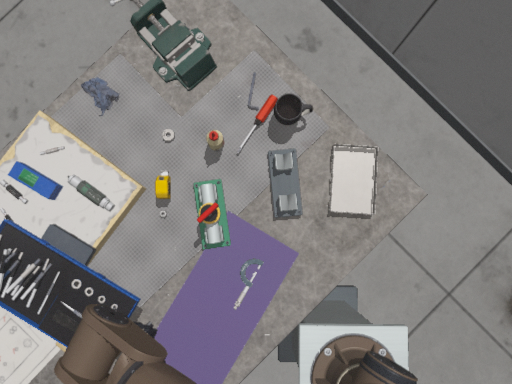

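View pics/side0.png

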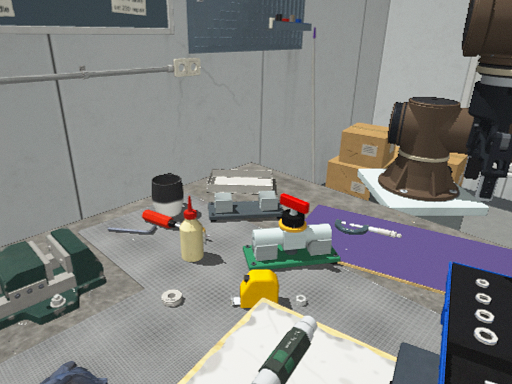

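The top view shows the fixture near (211,213) with the red bar at (208,213), the stand at (285,184) and the tray at (353,181). The mug is at (290,109), the oil bottle at (215,140), the tape at (163,187) and the micrometer at (248,285). The side view shows the nut upright on the fixture at (293,205).

```bash
cat > h.py <<'E'
import numpy as np,cv2
from cell import r
def world(d):
    K=np.array(d["intrinsics"]);R=np.array(d["R"]);t=np.array(d["t"]);z=d["z_map"]
    v,u=np.mgrid[:384,:512]; p=np.stack([(u-K[0,2])/K[0,0]*z,(v-K[1,2])/K[1,1]*z,z],-1)
    return (p-t)@R
def ray(d,uv,h):
    K=np.array(d["intrinsics"]);R=np.array(d["R"]);t=np.array(d["t"]);uv=np.atleast_2d(uv)
    c=-R.T@t; dr=np.c_[(uv[:,0]-K[0,2])/K[0,0],(uv[:,1]-K[1,2])/K[1,1],np.ones(len(uv))]@R
    return c+dr*((h-c[2])/dr[:,2])[:,None]
def rect(P):
    (c,s,a)=cv2.minAreaRect(np.float32(P[:,:2])*1000)
    if s[0]<s[1]: s=s[::-1];a+=90
    return np.round(c,1),np.round(s,1),round((a+90)%180-90,1)
def maskrect(d,m,h,close=0):
    m=m.astype(np.uint8)
    if close:m=cv2.morphologyEx(m,cv2.MORPH_CLOSE,np.ones((close,close)))
    cs,_=cv2.findContours(m,cv2.RETR_EXTERNAL,cv2.CHAIN_APPROX_NONE);c=max(cs,key=cv2.contourArea)[:,0]
    return rect(ray(d,c,h)),c.mean(0)
E
python3 - <<'E'
from h import *
d=dict(np.load("top0.npz"));W=world(d);hsv=cv2.cvtColor(d["pixels"],cv2.COLOR_RGB2HSV);H,S,V=[hsv[...,i].astype(int) for i in range(3)]
def box(u0,u1,v0,v1):
    m=np.zeros((384,512),bool);m[v0:v1,u0:u1]=1;return m
fx=box(185,240,170,260);st=box(262,308,140,228);tr=box(322,385,138,225)
print("green",maskrect(d,fx&(H>50)&(H<90)&(S>90),.02,9))
print("bar",maskrect(d,fx&((H<8)|(H>172))&(S>130)&(W[...,2]>.13),.1485), "z",np.percentile(W[...,2][fx],[50,90,98,100]))
m=fx&(W[...,2]>.13);print("bar depth",rect(W[m]),W[m].mean(0))
m=fx&(W[...,2]>.06)&(W[...,2]<.085);print("trunnion",rect(W[m]))
m=st&(W[...,2]>.012)&(W[...,2]<.03);print("standplate",rect(W[m]))
m=st&(W[...,2]>.035)&(W[...,2]<.062);print("stand V",rect(W[m]),maskrect(d,m,.056,0))
m=fx&(W[...,2]>.012)&(W[...,2]<.03);print("fixplate",rect(W[m]))
m=tr&(W[...,2]>.018)&(W[...,2]<.04);print("tray",rect(W[m]))
for n,b in dict(mug=box(272,312,90,128),oil=box(200,230,125,155),tape=box(150,175,168,202),mike=box(228,268,255,312)).items():
    m=b&(W[...,2]>.012);print(n,rect(W[m]),W[m].max(0)[2])
s=box(262,308,140,228);print("V of stand",np.median(V[st&(W[...,2]>.012)&(W[...,2]<.03)]))
im=d["pixels"][130:270,180:400,::-1];cv2.imwrite("pics/c1.png",cv2.resize(im,None,fx=3.6,fy=3.6,interpolation=cv2.INTER_CUBIC))
E
```

```text
green ((array([473.2, 419.3]), array([195.6,  80.4]), 9.2), array([211.85350318, 213.42993631]))
bar ((array([473.5, 418.4]), array([67.5, 14.5]), -46.7), array([207.02272727, 212.36363636])) z [0.00864768 0.07885577 0.14640839 1.30255784]
bar depth (array([470.8, 370.1]), array([149.7,  56.2]), 86.0) [0.4712504  0.40819876 0.23891382]
trunnion (array([474.8, 416.1]), array([167.7,  48.3]), 8.5)
standplate (array([569.2, 203.4]), array([200.3,  84.4]), 6.1)
stand V (array([569.3, 203.5]), array([164.5,  50.5]), 5.9) ((array([626.9, 210.2]), array([51.2, 46.1]), -82.3), array([283.70769231, 160.98461538]))
fixplate (array([456.9, 399.3]), array([240.7, 121.4]), 7.7)
tray (array([581.7,   0.9]), array([200.2, 131.6]), -3.2)
mug (array([626.6, 211.7]), array([397.5, 118.9]), -7.7) 1.3025578367151407
oil (array([571.2, 367.8]), array([295.9,  60.2]), 16.3) 1.3025578367151407
tape (array([487. , 450.8]), array([314.5,  70.7]), 59.5) 1.3025578367151407
mike (array([314.2, 311.7]), array([246.5, 114.6]), 0.7) 1.3025578367151407
V of stand 117.0
```

View pics/c1.png

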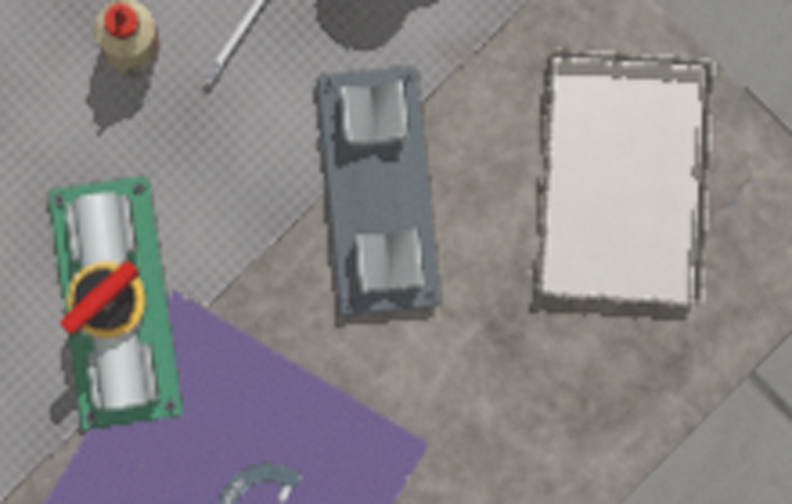

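Fixture is at about (0.4735, 0.4175) with yaw 8.7°, and the bar yaw is -46.7°. The stand is at (0.5693, 0.2035) with yaw 6°, and the tray at (0.582, 0.001). I'll move above the nut now.

```bash
cat > w.py <<'E'
import sys;from h import *
def todo(x,y,z,psi=None):
    s=r.sense();p=np.array(s["position"]);R=np.array(s["eef_rot"]);a=np.degrees(np.arctan2(R[1,0],R[0,0]))
    print("t",s["time_s"],"pos",p.round(4),"psi",a.round(2),"tilt",R[:,2].round(3),"w",round(s["gripper_width"],4),"gf",round(float(s["grasp_force"]),1),"F",np.round(s["wrist_force"],1),"q",np.round(s["q"],1))
    print("units lin",(R.T@(np.array([x,y,z])-p)/.02).round(2),"twist",None if psi is None else round(-np.radians((psi-a+180)%360-180)/.08,2))
if __name__=="__main__": todo(*map(float,sys.argv[1:]))
E
python3 -m pendant '[{"linear":[-0.94,-0.22,0],"twist":0,"jaw":1},{"linear":[-0.94,-0.22,0],"twist":0,"jaw":1},{"linear":[-0.94,-0.22,0],"twist":0,"jaw":1},{"linear":[-0.94,-0.22,0],"twist":0,"jaw":1},{"linear":[-0.94,-0.22,0],"twist":0,"jaw":1},{"linear":[-0.94,-0.22,0],"twist":0,"jaw":1},{"linear":[-0.94,-0.22,0],"twist":0,"jaw":1},{"linear":[-0.94,-0.22,0],"twist":0,"jaw":1}]' 60
python3 -m pendant '[{"linear":[-0.94,-0.22,0],"twist":0,"jaw":1},{"linear":[-0.94,-0.22,0],"twist":0,"jaw":1},{"linear":[-0.94,-0.22,0],"twist":0,"jaw":1},{"linear":[-0.94,-0.22,0],"twist":0,"jaw":1},{"linear":[-0.94,-0.22,0],"twist":0,"jaw":1},{"linear":[-0.94,-0.22,0],"twist":0,"jaw":1},{"linear":[-0.94,-0.22,0],"twist":0,"jaw":1},{"linear":[-0.94,-0.22,0],"twist":0,"jaw":1}]'
python3 -m pendant '[{"linear":[0,0,0.5],"twist":0.97,"jaw":0.6},{"linear":[0,0,0.5],"twist":0.97,"jaw":0.6},{"linear":[0,0,0.5],"twist":0.97,"jaw":0.6},{"linear":[0,0,0.5],"twist":0.97,"jaw":0.6},{"linear":[0,0,0.5],"twist":0.97,"jaw":0.6},{"linear":[0,0,0.5],"twist":0.97,"jaw":0.6},{"linear":[0,0,0],"twist":0,"jaw":0.6}]'
python3 w.py .4735 .4178 .120 133.3
```

```text
time_s: 0.77
position: [0.3445, 0.5015, 0.231]
eef_rot: [[-0.939, 0.344, -0.0], [0.344, 0.939, -0.0], [0.0, -0.001, -1.0]]
wrist_force: [-0.1, 0.0, 0.8]
gripper_width: 0.0851
grasp_force: 0.0
time_s: 1.43
position: [0.4737, 0.4168, 0.231]
eef_rot: [[-0.939, 0.344, -0.001], [0.344, 0.939, -0.0], [0.0, -0.001, -1.0]]
wrist_force: [0.0, -0.7, 0.4]
gripper_width: 0.0851
grasp_force: 0.0
time_s: 2.02
position: [0.4723, 0.4169, 0.1692]
eef_rot: [[-0.682, 0.731, -0.003], [0.731, 0.682, -0.002], [0.0, -0.003, -1.0]]
wrist_force: [0.2, -0.4, -0.8]
gripper_width: 0.0514
grasp_force: 0.0
t 2.0167 pos [0.4723 0.4169 0.1692] psi 133.03 tilt [-0.003 -0.002 -1.   ] w 0.0514 gf 0.0 F [ 0.2 -0.4 -0.8] q [35.4 32.3 92.3  0.  55.7 -7.6]
units lin [-0.01  0.08  2.46] twist -0.06
```

```bash
python3 -m pendant '[{"linear":[0,0.04,0.8],"twist":0,"jaw":0.6},{"linear":[0,0.04,0.8],"twist":0,"jaw":0.6},{"linear":[0,0,0.8],"twist":0,"jaw":0.6},{"linear":[0,0,0],"twist":0,"jaw":0},{"linear":[0,0,0],"twist":0,"jaw":0},{"linear":[0,0,0],"twist":0,"jaw":0},{"linear":[0,0,0],"twist":0,"jaw":0},{"linear":[0,0,0],"twist":0,"jaw":0}]' 40
python3 w.py .4735 .4178 .120 133.3
python3 -m pendant '[{"linear":[0,0,0],"twist":0,"jaw":0},{"linear":[0,0,0],"twist":0,"jaw":0}]'
python3 w.py .4735 .4178 .120 133.3
```

```text
time_s: 2.68
position: [0.4747, 0.4189, 0.1245]
eef_rot: [[-0.685, 0.728, 0.002], [0.728, 0.685, 0.001], [-0.0, 0.002, -1.0]]
wrist_force: [1.2, 0.1, 2.4]
gripper_width: 0.0134
grasp_force: 41.6
t 2.6833 pos [0.4747 0.4189 0.1245] psi 133.25 tilt [ 0.002  0.001 -1.   ] w 0.0134 gf 41.6 F [1.2 0.1 2.4] q [35.5 35.4 94.2  0.  50.3 -7.8]
units lin [ 0.   -0.08  0.23] twist -0.01
time_s: 2.85
position: [0.4747, 0.4189, 0.1245]
eef_rot: [[-0.685, 0.729, 0.002], [0.729, 0.685, 0.001], [-0.0, 0.002, -1.0]]
wrist_force: [1.8, -0.1, 5.6]
gripper_width: 0.0129
grasp_force: 42.1
t 2.85 pos [0.4747 0.4189 0.1245] psi 133.23 tilt [ 0.002  0.001 -1.   ] w 0.0129 gf 42.1 F [ 1.8 -0.1  5.6] q [35.5 35.4 94.2  0.  50.3 -7.8]
units lin [ 0.   -0.08  0.22] twist -0.01
```

```bash
python3 -m pendant '[{"linear":[0,0,-0.06],"twist":-0.9,"jaw":0},{"linear":[0,0,0],"twist":-0.9,"jaw":0},{"linear":[0,0,0],"twist":-0.9,"jaw":0},{"linear":[0,0,0],"twist":-0.9,"jaw":0},{"linear":[0,0,0],"twist":-0.9,"jaw":0},{"linear":[0,0,0],"twist":0,"jaw":0}]'
python3 w.py .4735 .4178 .120 133.3
for i in 1; do python3 -m pendant '[{"linear":[0,0,-0.1],"twist":0,"jaw":0},{"linear":[0,0,0],"twist":0,"jaw":0}]'|egrep "posi|wrist_f"
python3 -m pendant '[{"linear":[0,0,-0.05],"twist":0,"jaw":0},{"linear":[0,0,0],"twist":0,"jaw":0}]'|egrep "posi|wrist_f"
python3 -m pendant '[{"linear":[0,0,-0.05],"twist":0,"jaw":0},{"linear":[0,0,0],"twist":0,"jaw":0}]'|egrep "posi|wrist_f|width"
done
```

```text
time_s: 3.35
position: [0.4741, 0.4185, 0.1245]
eef_rot: [[-0.899, 0.438, -0.0], [0.438, 0.899, -0.0], [0.0, -0.0, -1.0]]
wrist_force: [0.3, 0.5, -0.8]
gripper_width: 0.0134
grasp_force: 41.0
t 3.35 pos [0.4741 0.4185 0.1245] psi 154.04 tilt [-0. -0. -1.] w 0.0134 gf 41.0 F [ 0.3  0.5 -0.8] q [ 35.5  35.4  94.2   0.   50.4 -28.6]
units lin [ 0.01 -0.05  0.23] twist 4.53
position: [0.4741, 0.4185, 0.1266]
wrist_force: [0.7, 0.7, -2.9]
position: [0.474, 0.4184, 0.1268]
wrist_force: [1.6, 2.7, -11.2]
position: [0.4739, 0.4184, 0.1271]
wrist_force: [3.3, 3.1, -21.0]
gripper_width: 0.0132
```

```bash
python3 -m pendant '[{"linear":[0,0,0.2],"twist":0,"jaw":0},{"linear":[0,0,0],"twist":-0.9,"jaw":0},{"linear":[0,0,0],"twist":-0.9,"jaw":0},{"linear":[0,0,0],"twist":-0.9,"jaw":0},{"linear":[0,0,0],"twist":0,"jaw":0},{"linear":[0,0,-0.15],"twist":0,"jaw":0},{"linear":[0,0,0],"twist":0,"jaw":0}]'|egrep "posi|rot|wrist_f|width"
```

```text
position: [0.4741, 0.4185, 0.1271]
eef_rot: [[-0.971, 0.241, -0.001], [0.241, 0.971, -0.0], [0.0, -0.0, -1.0]]
wrist_force: [1.8, 1.1, -11.5]
gripper_width: 0.0129
```

```bash
python3 -m pendant '[{"linear":[0,0,0.15],"twist":0,"jaw":0},{"linear":[0,0,0],"twist":-0.9,"jaw":0},{"linear":[0,0,0],"twist":-0.9,"jaw":0},{"linear":[0,0,0],"twist":-0.9,"jaw":0},{"linear":[0,0,0],"twist":0,"jaw":0},{"linear":[0,0,-0.15],"twist":0,"jaw":0},{"linear":[0,0,0],"twist":0,"jaw":0}]'|egrep "posi|rot|wrist_f|width"
```

```text
position: [0.4741, 0.4185, 0.1274]
eef_rot: [[-1.0, 0.027, -0.0], [0.027, 1.0, -0.0], [0.0, -0.0, -1.0]]
wrist_force: [0.9, 1.5, -8.6]
gripper_width: 0.0132
```

```bash
python3 -m pendant '[{"linear":[0,0,0.15],"twist":0,"jaw":0},{"linear":[0,0,0],"twist":-0.9,"jaw":0},{"linear":[0,0,0],"twist":-0.9,"jaw":0},{"linear":[0,0,0],"twist":-0.9,"jaw":0},{"linear":[0,0,0],"twist":0,"jaw":0},{"linear":[0,0,-0.15],"twist":0,"jaw":0},{"linear":[0,0,0],"twist":0,"jaw":0}]'|egrep "posi|rot|wrist_f|width"
```

```text
position: [0.4744, 0.4187, 0.1281]
eef_rot: [[-0.982, -0.188, 0.001], [-0.188, 0.982, 0.001], [-0.001, 0.0, -1.0]]
wrist_force: [-0.1, -0.3, -2.5]
gripper_width: 0.0129
```

```bash
python3 -m pendant '[{"linear":[0,0,-0.1],"twist":0,"jaw":0},{"linear":[0,0,-0.1],"twist":0,"jaw":0},{"linear":[0,0,0],"twist":0,"jaw":0}]'|egrep "posi|rot|wrist_f|width"
```

```text
position: [0.4744, 0.4187, 0.1321]
eef_rot: [[-0.982, -0.19, 0.001], [-0.19, 0.982, 0.0], [-0.001, 0.0, -1.0]]
wrist_force: [0.5, -0.4, -2.7]
gripper_width: 0.0131
```

It lets go at about 1 rad. I'll lift it and carry it to the tray.

```bash
python3 -m pendant '[{"linear":[0,0,-0.3],"twist":0,"jaw":0},{"linear":[0,0,-0.4],"twist":0,"jaw":0},{"linear":[0,0,-0.5],"twist":0,"jaw":0},{"linear":[0,0,-0.7],"twist":0,"jaw":0},{"linear":[0,0,-0.7],"twist":0,"jaw":0},{"linear":[0,0,-0.6],"twist":0,"jaw":0},{"linear":[0,0,0],"twist":0,"jaw":0}]'|egrep "posi|wrist_f|width"
python3 w.py .627 0 .19 176.8
```

```text
position: [0.475, 0.4192, 0.199]
wrist_force: [0.4, -0.2, -3.2]
gripper_width: 0.0134
t 6.4333 pos [0.475  0.4192 0.199 ] psi -169.03 tilt [ 0.004  0.003 -1.   ] w 0.0134 gf 44.3 F [ 0.4 -0.2 -3.2] q [ 35.5  30.5  90.3  -0.   58.8 -65.5]
units lin [ -3.47 -22.02   0.42] twist 3.09
```

```bash
for i in 1 2 3; do python3 -m pendant '[{"linear":[-0.145,-0.917,0],"twist":0,"jaw":0},{"linear":[-0.145,-0.917,0],"twist":0,"jaw":0},{"linear":[-0.145,-0.917,0],"twist":0,"jaw":0},{"linear":[-0.145,-0.917,0],"twist":0,"jaw":0},{"linear":[-0.145,-0.917,0],"twist":0,"jaw":0},{"linear":[-0.145,-0.917,0],"twist":0,"jaw":0},{"linear":[-0.145,-0.917,0],"twist":0,"jaw":0},{"linear":[-0.145,-0.917,0],"twist":0,"jaw":0}]'|egrep "posi|wrist_f|width"; done
python3 -m pendant '[{"linear":[0,0,0.9],"twist":0.77,"jaw":0},{"linear":[0,0,0.9],"twist":0.77,"jaw":0},{"linear":[0,0,0.9],"twist":0.77,"jaw":0},{"linear":[0,0,0.9],"twist":0.77,"jaw":0},{"linear":[0,0,0.9],"twist":0,"jaw":0},{"linear":[0,0,0.9],"twist":0,"jaw":0},{"linear":[0,0,0],"twist":0,"jaw":0}]'|egrep "posi|wrist_f|width"
python3 w.py .627 0 .037 176.8
```

```text
position: [0.5251, 0.278, 0.1955]
wrist_force: [0.1, -0.2, -3.1]
gripper_width: 0.0131
position: [0.5758, 0.1384, 0.1955]
wrist_force: [0.3, -0.3, -3.0]
gripper_width: 0.013
position: [0.6265, -0.0012, 0.1954]
wrist_force: [0.8, -0.5, -2.4]
gripper_width: 0.0134
position: [0.6248, -0.0002, 0.0842]
wrist_force: [0.1, 1.7, -3.6]
gripper_width: 0.0132
t 9.0167 pos [ 6.248e-01 -2.000e-04  8.420e-02] psi 176.85 tilt [-0.005  0.001 -1.   ] w 0.0132 gf 44.0 F [ 0.1  1.7 -3.6] q [ -6.1  38.   96.8   0.   45.6 -92.9]
units lin [-0.12  0.01  2.36] twist 0.01
```

```bash
python3 -m pendant '[{"linear":[0,0,0.7],"twist":0,"jaw":0},{"linear":[0,0,0.7],"twist":0,"jaw":0},{"linear":[0,0,0.5],"twist":0,"jaw":0},{"linear":[0,0,0.25],"twist":0,"jaw":0},{"linear":[0,0,0.1],"twist":0,"jaw":0},{"linear":[0,0,0],"twist":0,"jaw":0},{"linear":[0,0,0.1],"twist":0,"jaw":0},{"linear":[0,0,0],"twist":0,"jaw":0}]'|egrep "posi|wrist_f|width"
```

```text
position: [0.6266, -0.0003, 0.0409]
wrist_force: [-1.1, -0.2, -3.0]
gripper_width: 0.013
```

```bash
python3 -m pendant '[{"linear":[0,0,0.1],"twist":0,"jaw":0},{"linear":[0,0,0.1],"twist":0,"jaw":0},{"linear":[0,0,0],"twist":0,"jaw":0}]'|egrep "posi|wrist_f|width"
python3 -m pendant '[{"linear":[0,0,0],"twist":0,"jaw":0.5},{"linear":[0,0,0],"twist":0,"jaw":0.5},{"linear":[0,0,0],"twist":0,"jaw":0.5},{"linear":[0,0,-0.6],"twist":0,"jaw":0.5},{"linear":[0,0,-0.9],"twist":0,"jaw":0.9},{"linear":[0,0,-1],"twist":0,"jaw":0.9},{"linear":[0,0,-1],"twist":0,"jaw":0.9},{"linear":[0,0,-1],"twist":0,"jaw":0.9}]'|egrep "posi|wrist_f|width"
python3 w.py .4735 .4178 .17 188.7
python3 - <<'E'
from h import *
d=r.get_image("top");np.savez("top1.npz",**d);im=d["pixels"][130:270,180:400,::-1];cv2.imwrite("pics/c2.png",cv2.resize(im,None,fx=3.6,fy=3.6,interpolation=cv2.INTER_CUBIC))
E
```

```text
position: [0.6263, -0.0002, 0.0363]
wrist_force: [0.2, -0.5, -2.9]
gripper_width: 0.0133
position: [0.6264, -0.0003, 0.1285]
wrist_force: [-0.5, 0.3, -0.2]
gripper_width: 0.0773
t 10.6 pos [ 6.264e-01 -3.000e-04  1.285e-01] psi 176.86 tilt [ 0.001  0.    -1.   ] w 0.0773 gf 0.0 F [-0.5  0.3 -0.2] q [ -6.1  34.7  95.    0.   50.3 -92.9]
units lin [ 8.78 20.45 -2.08] twist -2.58
```

View pics/c2.png

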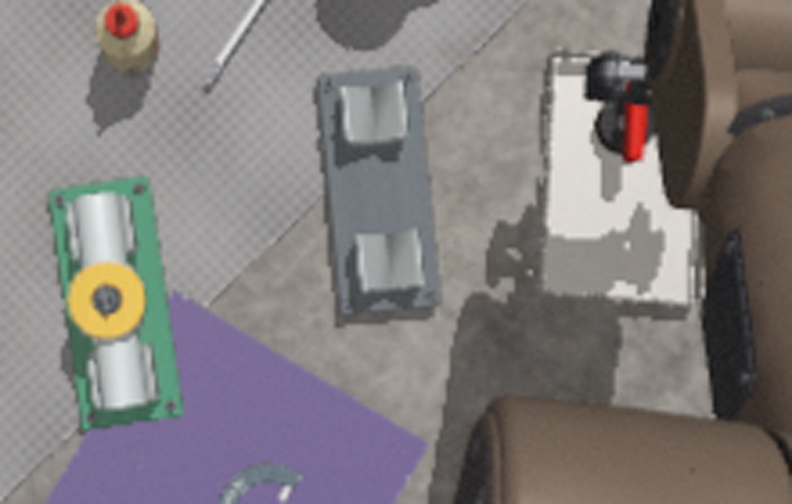

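The picture shows the nut standing in the tray at about (620,122), and the washer on the fixture at (106,300) with the stud through it.

```bash
python3 - <<'E'
from h import *
d=dict(np.load("top1.npz"));W=world(d);hsv=cv2.cvtColor(d["pixels"],cv2.COLOR_RGB2HSV);H,S,V=[hsv[...,i].astype(int) for i in range(3)]
fx=np.zeros((384,512),bool);fx[170:260,185:240]=1
print(maskrect(d,fx&(H>15)&(H<32)&(S>120),.0915))
m=fx&(W[...,2]>.055)&(W[...,2]<.085);print(rect(W[m]))
E
for i in 1 2; do python3 -m pendant '[{"linear":[0.366,0.852,-0.15],"twist":0,"jaw":1},{"linear":[0.366,0.852,-0.15],"twist":0,"jaw":1},{"linear":[0.366,0.852,-0.15],"twist":0,"jaw":1},{"linear":[0.366,0.852,-0.15],"twist":0,"jaw":1},{"linear":[0.366,0.852,-0.15],"twist":0,"jaw":1},{"linear":[0.366,0.852,-0.15],"twist":0,"jaw":1},{"linear":[0.366,0.852,-0.15],"twist":0,"jaw":1},{"linear":[0.366,0.852,-0.15],"twist":0,"jaw":1}]'|egrep "posi|wrist_f|width"; done
python3 -m pendant '[{"linear":[0.366,0.852,0],"twist":0,"jaw":1},{"linear":[0.366,0.852,0],"twist":0,"jaw":1},{"linear":[0.366,0.852,0],"twist":0,"jaw":1},{"linear":[0.366,0.852,0],"twist":0,"jaw":1},{"linear":[0.366,0.852,0],"twist":0,"jaw":1},{"linear":[0.366,0.852,0],"twist":0,"jaw":1},{"linear":[0.366,0.852,0],"twist":0,"jaw":1},{"linear":[0.366,0.852,0],"twist":0,"jaw":1}]'|egrep "posi|wrist_f|width"
python3 -m pendant '[{"linear":[0,0,0],"twist":-0.86,"jaw":1},{"linear":[0,0,0],"twist":-0.86,"jaw":1},{"linear":[0,0,0],"twist":-0.86,"jaw":1},{"linear":[0,0,0],"twist":0,"jaw":1}]'|egrep "posi|wrist_f|width"
python3 w.py .4735 .4178 .17 188.7
```

```text
((array([471.9, 419.5]), array([55.7, 52.8]), -89.4), array([209.0862069 , 212.79310345]))
(array([474.9, 416.6]), array([167.9,  53.4]), 9.1)
position: [0.5751, 0.1399, 0.1516]
wrist_force: [0.6, 0.2, 0.1]
gripper_width: 0.0851
position: [0.524, 0.2792, 0.1757]
wrist_force: [0.9, -0.5, 0.5]
gripper_width: 0.0851
position: [0.473, 0.4186, 0.1756]
wrist_force: [0.3, -0.1, 0.3]
gripper_width: 0.0858
position: [0.4732, 0.4179, 0.1754]
wrist_force: [0.3, -1.1, 0.5]
gripper_width: 0.0854
t 12.9833 pos [0.4732 0.4179 0.1754] psi -171.12 tilt [ 0.001  0.001 -1.   ] w 0.0854 gf 0.0 F [ 0.3 -1.1  0.5] q [ 35.5  31.9  91.9   0.   56.2 -63.4]
units lin [-0.01 -0.    0.27] twist 0.04
```

```bash
python3 -m pendant '[{"linear":[-0.04,0.02,0.9],"twist":0,"jaw":1},{"linear":[0,0,0.9],"twist":0,"jaw":1},{"linear":[0,0,0.9],"twist":0,"jaw":1},{"linear":[0,0,0.9],"twist":0,"jaw":1},{"linear":[0,0,0.9],"twist":0,"jaw":1},{"linear":[0,0,0.7],"twist":0,"jaw":1},{"linear":[0,0,0.4],"twist":0,"jaw":1},{"linear":[0,0,0],"twist":0,"jaw":1}]' 30|egrep "posi|wrist_f|width"
python3 -m pendant '[{"linear":[0,0,0],"twist":0,"jaw":0.4},{"linear":[0,0,0],"twist":0,"jaw":0.4},{"linear":[0,0,0],"twist":0,"jaw":0.4},{"linear":[0,0,0],"twist":0,"jaw":0.4}]'|egrep "posi|force|width"
```

```text
position: [0.4737, 0.4178, 0.0614]
wrist_force: [-1.0, -0.4, 0.4]
gripper_width: 0.0855
position: [0.4746, 0.4186, 0.0641]
wrist_force: [-1.5, -0.7, 5.8]
gripper_width: 0.0587
grasp_force: 31.4
```

```bash
python3 -m pendant '[{"linear":[0,0,-0.3],"twist":0,"jaw":0.4},{"linear":[0,0,-0.4],"twist":0,"jaw":0.4},{"linear":[0,0,-0.6],"twist":0,"jaw":0.4},{"linear":[0,0,-0.9],"twist":0,"jaw":0.4},{"linear":[0,0,-0.9],"twist":0,"jaw":0.4},{"linear":[0,0,-0.9],"twist":0,"jaw":0.4},{"linear":[0,0,-0.9],"twist":0,"jaw":0.4},{"linear":[0,0,0],"twist":0,"jaw":0.4}]' |egrep "posi|force|width"
python3 w.py .535 .003 .16 176.8
python3 - <<'E'
from h import *
d=r.get_image("side");im=d["pixels"][90:290,200:420,::-1];cv2.imwrite("pics/s2.png",cv2.resize(im,None,fx=3,fy=3))
E
```

```text
position: [0.4752, 0.4191, 0.1652]
wrist_force: [-0.2, 0.0, -0.1]
gripper_width: 0.0584
grasp_force: 32.5
t 14.65 pos [0.4752 0.4191 0.1652] psi -171.31 tilt [ 0.005  0.004 -1.   ] w 0.0584 gf 32.5 F [-0.2  0.  -0.1] q [ 35.4  32.6  92.3   0.   54.7 -63.3]
units lin [  0.19 -21.02   0.2 ] twist 2.59
```

View pics/s2.png

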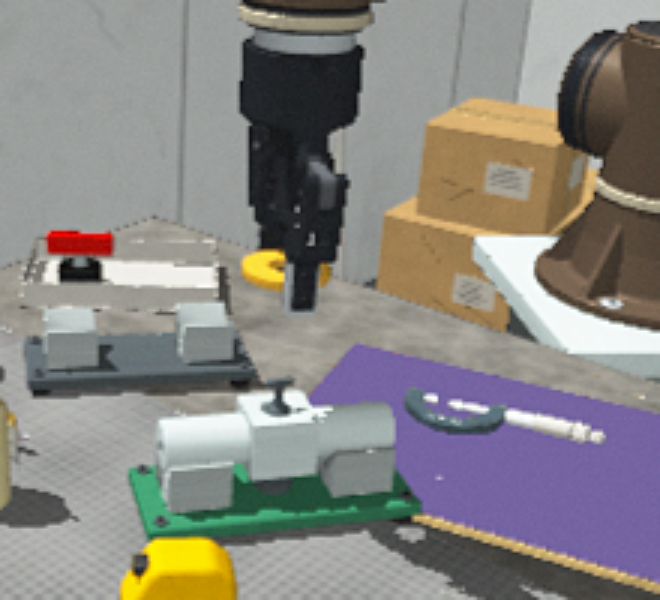

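Washer is held at (285,265), and the nut stands upright in the tray at (80,255). Carrying the washer over.

```bash
for i in 1 2 3; do python3 -m pendant '[{"linear":[0.008,-0.876,0],"twist":0,"jaw":0.4},{"linear":[0.008,-0.876,0],"twist":0,"jaw":0.4},{"linear":[0.008,-0.876,0],"twist":0,"jaw":0.4},{"linear":[0.008,-0.876,0],"twist":0,"jaw":0.4},{"linear":[0.008,-0.876,0],"twist":0,"jaw":0.4},{"linear":[0.008,-0.876,0],"twist":0,"jaw":0.4},{"linear":[0.008,-0.876,0],"twist":0,"jaw":0.4},{"linear":[0.008,-0.876,0],"twist":0,"jaw":0.4}]'|egrep "posi|width"; done
python3 -m pendant '[{"linear":[0,0,0.8],"twist":0.87,"jaw":0.4},{"linear":[0,0,0.9],"twist":0.87,"jaw":0.4},{"linear":[0,0,0.9],"twist":0.87,"jaw":0.4},{"linear":[0,0,0.9],"twist":0,"jaw":0.4},{"linear":[0,0,0.9],"twist":0,"jaw":0.4},{"linear":[0,0,0.5],"twist":0,"jaw":0.4},{"linear":[0,0,0],"twist":0,"jaw":0.4}]'|egrep "posi|force|width"
python3 w.py .535 .0035 .006 176.8
```

```text
position: [0.4936, 0.2785, 0.1598]
gripper_width: 0.058
position: [0.5135, 0.1398, 0.1598]
gripper_width: 0.0582
position: [0.5334, 0.0011, 0.1598]
gripper_width: 0.0584
position: [0.5326, 0.0021, 0.0603]
wrist_force: [0.3, -0.0, -1.2]
gripper_width: 0.0585
grasp_force: 32.7
t 17.2833 pos [0.5326 0.0021 0.0603] psi 176.72 tilt [-0.004  0.001 -1.   ] w 0.0585 gf 32.7 F [ 0.3 -0.  -1.2] q [ -6.9  34.7 111.1   0.   34.5 -93.6]
units lin [-0.13  0.08  2.72] twist -0.02
```

```bash
python3 -m pendant '[{"linear":[0,0.07,0.8],"twist":0,"jaw":0.4},{"linear":[0,0,0.8],"twist":0,"jaw":0.4},{"linear":[0,0,0.6],"twist":0,"jaw":0.4},{"linear":[0,0,0.4],"twist":0,"jaw":0.4},{"linear":[0,0,0],"twist":0,"jaw":0.4}]'|egrep "posi|force|width"
python3 -m pendant '[{"linear":[0,0,0],"twist":0,"jaw":0.82},{"linear":[0,0,0],"twist":0,"jaw":0.82},{"linear":[0,0,0],"twist":0,"jaw":0.82},{"linear":[0,0,-0.7],"twist":0,"jaw":0.82},{"linear":[0,0,-1],"twist":0,"jaw":0.82},{"linear":[0,0,-1],"twist":0,"jaw":0.82},{"linear":[0,0,-1],"twist":0,"jaw":1},{"linear":[0,0,-1],"twist":0,"jaw":1}]'|egrep "posi|force|width"
python3 w.py .4740 .4185 .16 188.7
```

```text
position: [0.5335, 0.0034, 0.0098]
wrist_force: [-0.4, 0.0, -1.4]
gripper_width: 0.0582
grasp_force: 32.7
position: [0.5339, 0.0034, 0.1062]
wrist_force: [-0.9, -0.3, 0.4]
gripper_width: 0.0851
grasp_force: 0.0
t 18.3667 pos [0.5339 0.0034 0.1062] psi 176.72 tilt [ 0.001 -0.    -1.   ] w 0.0851 gf 0.0 F [-0.9 -0.3  0.4] q [ -6.7  30.4 109.4   0.   40.2 -93.5]
units lin [ 4.17 20.55 -2.69] twist -2.61
```

```bash
python3 -m pendant '[{"linear":[0.174,0.856,-0.34],"twist":0,"jaw":1},{"linear":[0.174,0.856,-0.34],"twist":0,"jaw":1},{"linear":[0.174,0.856,-0.34],"twist":0,"jaw":1},{"linear":[0.174,0.856,-0.34],"twist":0,"jaw":1},{"linear":[0.174,0.856,-0.34],"twist":0,"jaw":1},{"linear":[0.174,0.856,-0.34],"twist":0,"jaw":1},{"linear":[0.174,0.856,-0.34],"twist":0,"jaw":1},{"linear":[0.174,0.856,-0.34],"twist":0,"jaw":1}]' 100|egrep "posi"
for i in 1 2; do python3 -m pendant '[{"linear":[0.174,0.856,0],"twist":0,"jaw":1},{"linear":[0.174,0.856,0],"twist":0,"jaw":1},{"linear":[0.174,0.856,0],"twist":0,"jaw":1},{"linear":[0.174,0.856,0],"twist":0,"jaw":1},{"linear":[0.174,0.856,0],"twist":0,"jaw":1},{"linear":[0.174,0.856,0],"twist":0,"jaw":1},{"linear":[0.174,0.856,0],"twist":0,"jaw":1},{"linear":[0.174,0.856,0],"twist":0,"jaw":1}]'|egrep "posi|width"; done
python3 -m pendant '[{"linear":[0,0,0],"twist":-0.87,"jaw":1},{"linear":[0,0,0],"twist":-0.87,"jaw":1},{"linear":[0,0,0],"twist":-0.87,"jaw":1},{"linear":[0,0,0],"twist":0,"jaw":1}]'|egrep "posi|width"
python3 w.py .4740 .4185 .043 188.7
python3 - <<'E'
from h import *
d=r.get_image("side");im=d["pixels"][90:290,150:420,::-1];cv2.imwrite("pics/s3.png",cv2.resize(im,None,fx=2.9,fy=2.9))
E
```

```text
position: [0.5137, 0.1426, 0.16]
position: [0.4937, 0.2809, 0.1597]
gripper_width: 0.0852
position: [0.4737, 0.4192, 0.1598]
gripper_width: 0.0855
position: [0.4738, 0.4185, 0.1596]
gripper_width: 0.0852
t 20.7 pos [0.4738 0.4185 0.1596] psi -171.12 tilt [ 0.001  0.001 -1.   ] w 0.0852 gf 0.0 F [ 0.4  0.  -0.3] q [ 35.5  33.   92.6   0.   54.4 -63.4]
units lin [-0.   -0.    5.83] twist 0.04
```

View pics/s3.png

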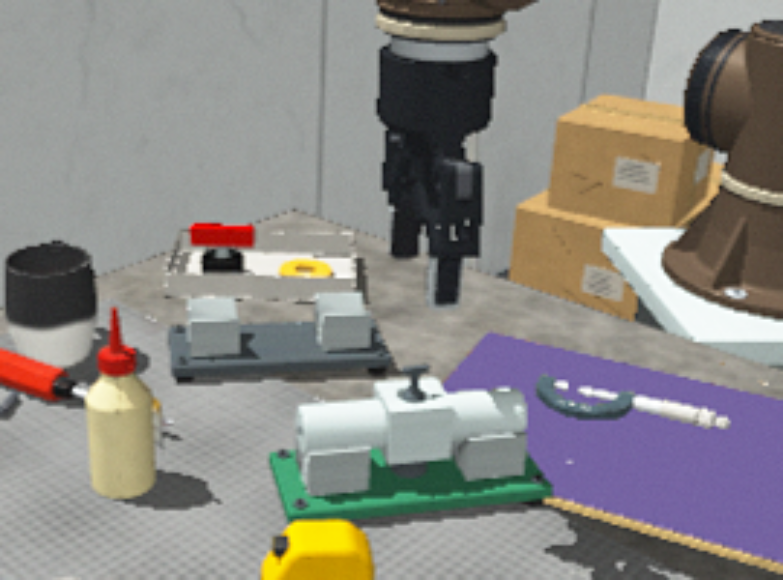

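Nut (222,245) and washer (305,268) both lie in the tray, and the gripper is over the trunnion boss at (418,425). Descending to grip it.

```bash
python3 -m pendant '[{"linear":[0,0,0.9],"twist":0,"jaw":1},{"linear":[0,0,0.9],"twist":0,"jaw":1},{"linear":[0,0,0.9],"twist":0,"jaw":1},{"linear":[0,0,0.9],"twist":0,"jaw":1},{"linear":[0,0,0.9],"twist":0,"jaw":1},{"linear":[0,0,0.8],"twist":0,"jaw":1},{"linear":[0,0,0.5],"twist":0,"jaw":1},{"linear":[0,0,0],"twist":0,"jaw":1}]'|egrep "posi|wrist_f|width"
python3 -m pendant '[{"linear":[0,0,0],"twist":0,"jaw":0.2},{"linear":[0,0,0],"twist":0,"jaw":0.2},{"linear":[0,0,0],"twist":0,"jaw":0.2},{"linear":[0,0,0],"twist":0,"jaw":0.2},{"linear":[0,0,0],"twist":0,"jaw":0.2},{"linear":[0,0,0],"twist":0,"jaw":0.2}]'|egrep "posi|force|width"
python3 w.py .4740 .4185 .043 188.7
```

```text
position: [0.4734, 0.4178, 0.0413]
wrist_force: [-0.1, -0.8, 0.3]
gripper_width: 0.0856
position: [0.4743, 0.4197, 0.0446]
wrist_force: [-3.1, 6.3, 5.5]
gripper_width: 0.0432
grasp_force: 101.6
t 21.9167 pos [0.4743 0.4197 0.0446] psi -171.28 tilt [ 0.003  0.003 -1.   ] w 0.0432 gf 101.6 F [-3.1  6.3  5.5] q [ 35.5  41.5  97.    0.1  41.3 -63.3]
units lin [ 0.03 -0.06  0.08] twist 0.0
```

```bash
python3 -m pendant '[{"linear":[0,0.03,-0.2],"twist":0,"jaw":0.2},{"linear":[0,0.02,-0.4],"twist":0,"jaw":0.2},{"linear":[0,0,-0.6],"twist":0,"jaw":0.2},{"linear":[0,0,-0.8],"twist":0,"jaw":0.2},{"linear":[0,0,-0.8],"twist":0,"jaw":0.2},{"linear":[0,0,-0.8],"twist":0,"jaw":0.2},{"linear":[0,0,-0.8],"twist":0,"jaw":0.2},{"linear":[0,0,-0.4],"twist":0,"jaw":0.2}]' |egrep "posi|force|width"
python3 -m pendant '[{"linear":[0,0,-0.2],"twist":0,"jaw":0.2},{"linear":[0,0,0],"twist":0,"jaw":0.2}]' |egrep "posi|force|width"
python3 w.py .5693 .2035 .14 186
```

```text
position: [0.4742, 0.4195, 0.1417]
wrist_force: [-0.2, 0.5, -5.4]
gripper_width: 0.0432
grasp_force: 108.1
position: [0.4739, 0.4193, 0.1439]
wrist_force: [-0.2, -0.8, -6.9]
gripper_width: 0.0427
grasp_force: 108.1
t 22.75 pos [0.4739 0.4193 0.1439] psi -171.32 tilt [ 0.001  0.001 -1.   ] w 0.0427 gf 108.1 F [-0.2 -0.8 -6.9] q [ 35.5  34.1  93.3   0.   52.5 -63.2]
units lin [ -3.09 -11.39   0.19] twist 0.58
```

```bash
python3 -m pendant '[{"linear":[-0.1,-0.4,0],"twist":0,"jaw":0.2},{"linear":[-0.22,-0.814,0],"twist":0,"jaw":0.2},{"linear":[-0.22,-0.814,0],"twist":0,"jaw":0.2},{"linear":[-0.22,-0.814,0],"twist":0,"jaw":0.2},{"linear":[-0.22,-0.814,0],"twist":0,"jaw":0.2},{"linear":[-0.22,-0.814,0],"twist":0,"jaw":0.2},{"linear":[-0.22,-0.814,0],"twist":0,"jaw":0.2},{"linear":[-0.22,-0.814,0],"twist":0,"jaw":0.2}]' |egrep "posi|width"
python3 -m pendant '[{"linear":[-0.22,-0.814,0],"twist":0,"jaw":0.2},{"linear":[-0.22,-0.814,0],"twist":0,"jaw":0.2},{"linear":[-0.22,-0.814,0],"twist":0,"jaw":0.2},{"linear":[-0.22,-0.814,0],"twist":0,"jaw":0.2},{"linear":[-0.22,-0.814,0],"twist":0,"jaw":0.2},{"linear":[-0.22,-0.814,0],"twist":0,"jaw":0.2},{"linear":[-0.12,-0.4,0],"twist":0.58,"jaw":0.2},{"linear":[0,0,0],"twist":0,"jaw":0.2}]' |egrep "posi|width"
python3 -m pendant '[{"linear":[0,0,0],"twist":0,"jaw":0.2},{"linear":[0,0,0],"twist":0,"jaw":0.2}]' |egrep "posi|width"
python3 w.py .5693 .2035 .0446 186
python3 - <<'E'
from h import *
d=r.get_image("top");W=world(d)
m=np.zeros((384,512),bool);m[135:235,255:320]=1
P=W[m];m=(P[:,2]>.012)&(P[:,2]<.03);print("plate",rect(P[m]))
im=d["pixels"][130:250,240:340,::-1];cv2.imwrite("pics/c4.png",cv2.resize(im,None,fx=5,fy=5))
np.savez("top4.npz",**d)
E
```

```text
position: [0.5246, 0.3022, 0.1417]
gripper_width: 0.0431
position: [0.5694, 0.2014, 0.1418]
gripper_width: 0.0427
position: [0.5686, 0.2038, 0.1424]
gripper_width: 0.0429
t 24.25 pos [0.5686 0.2038 0.1424] psi -173.91 tilt [-0.001 -0.    -1.   ] w 0.0429 gf 108.1 F [-0.2 -0.7 -6.5] q [ 13.4  32.1  97.6   0.   50.3 -82.7]
units lin [-0.04 -0.02  4.89] twist 0.02
plate (array([475.2, 242.5]), array([140.3,  56.6]), -22.5)
```

View pics/c4.png

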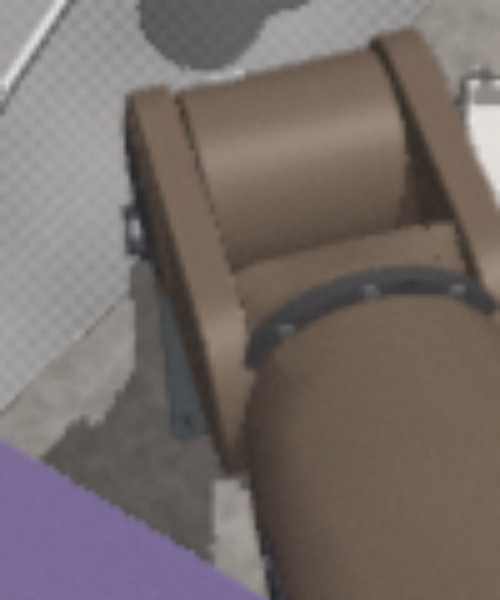

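The top view is blocked by the forearm, so I'll lower to just above the blocks and check from the side.

```bash
python3 -m pendant '[{"linear":[-0.03,0,0.5],"twist":0,"jaw":0.2},{"linear":[0,0,0.8],"twist":0,"jaw":0.2},{"linear":[0,0,0.8],"twist":0,"jaw":0.2},{"linear":[0,0,0.8],"twist":0,"jaw":0.2},{"linear":[0,0,0.6],"twist":0,"jaw":0.2},{"linear":[0,0,0.3],"twist":0,"jaw":0.2},{"linear":[0,0,0],"twist":0,"jaw":0.2}]' |egrep "posi|width"
python3 w.py .5693 .2035 .0446 186
python3 - <<'E'
from h import *
d=r.get_image("side");np.savez("side5.npz",**d)
im=d["pixels"][140:230,190:310,::-1];cv2.imwrite("pics/s5.png",cv2.resize(im,None,fx=6.5,fy=6.5,interpolation=cv2.INTER_CUBIC))
E
```

```text
position: [0.569, 0.2038, 0.0653]
gripper_width: 0.0427
t 24.8833 pos [0.569  0.2038 0.0653] psi -173.94 tilt [-0.002 -0.    -1.   ] w 0.0427 gf 108.2 F [-0.4 -0.  -6.7] q [ 13.4  38.2 100.6   0.   41.4 -82.6]
units lin [-0.02 -0.02  1.03] twist 0.01
```

View pics/s5.png

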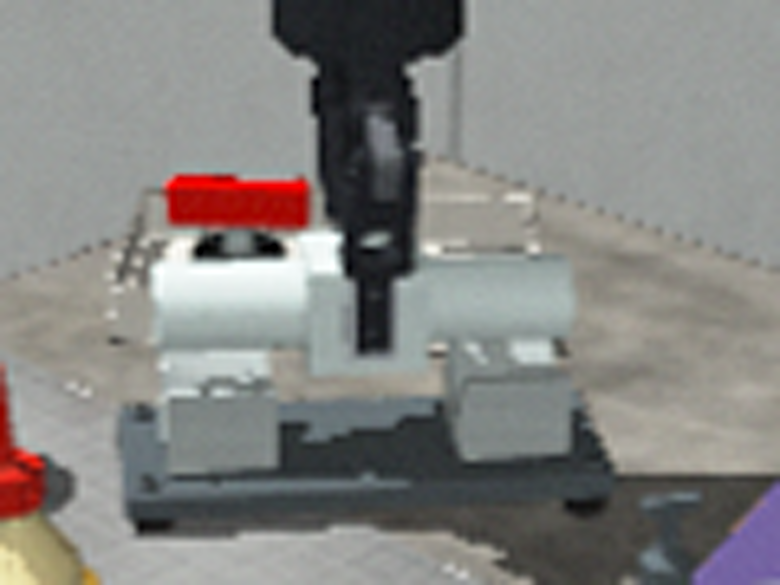

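The trunnion hangs level over the blocks, with the boss (310–430) inside the gap (277–447). Lowering gently.

```bash
python3 -m pendant '[{"linear":[0,0,0.3],"twist":0,"jaw":0.2},{"linear":[0,0,0.3],"twist":0,"jaw":0.2},{"linear":[0,0,0.15],"twist":0,"jaw":0.2},{"linear":[0,0,0.1],"twist":0,"jaw":0.2},{"linear":[0,0,0],"twist":0,"jaw":0.2}]' |egrep "posi|wrist_f"
python3 -m pendant '[{"linear":[0,0,0.07],"twist":0,"jaw":0.2},{"linear":[0,0,0.05],"twist":0,"jaw":0.2},{"linear":[0,0,0],"twist":0,"jaw":0.2},{"linear":[0,0,0],"twist":0,"jaw":0.2}]' |egrep "posi|wrist_f"
```

```text
position: [0.5696, 0.2036, 0.0496]
wrist_force: [0.3, -0.8, -5.7]
position: [0.5697, 0.2037, 0.0476]
wrist_force: [-0.1, -0.8, -6.0]
```

```bash
python3 -m pendant '[{"linear":[0,0,0.05],"twist":0,"jaw":0.2},{"linear":[0,0,0.05],"twist":0,"jaw":0.2},{"linear":[0,0,0],"twist":0,"jaw":0.2},{"linear":[0,0,0],"twist":0,"jaw":0.2}]' |egrep "posi|wrist_f"
python3 -m pendant '[{"linear":[0,0,0.05],"twist":0,"jaw":0.2},{"linear":[0,0,0.03],"twist":0,"jaw":0.2},{"linear":[0,0,0],"twist":0,"jaw":0.2},{"linear":[0,0,0],"twist":0,"jaw":0.2}]' |egrep "posi|wrist_f"
```

```text
position: [0.5698, 0.2038, 0.0457]
wrist_force: [-0.1, 1.1, -3.0]
position: [0.5699, 0.204, 0.045]
wrist_force: [-1.2, 3.1, 9.1]
```

```bash
python3 -m pendant '[{"linear":[0,0,0.04],"twist":0,"jaw":0.2},{"linear":[0,0,0],"twist":0,"jaw":0.2},{"linear":[0,0,0],"twist":0,"jaw":0.2}]' 20 |egrep "posi|force"
python3 -m pendant '[{"linear":[0,0,0],"twist":0,"jaw":0.6},{"linear":[0,0,0],"twist":0,"jaw":0.7},{"linear":[0,0,0],"twist":0,"jaw":0.85},{"linear":[0,0,0],"twist":0,"jaw":1},{"linear":[0,0,0],"twist":0,"jaw":1},{"linear":[0,0,0],"twist":0,"jaw":1}]' |egrep "posi|force|width"
python3 -m pendant '[{"linear":[0,0,-0.3],"twist":0,"jaw":1},{"linear":[0,0,-0.8],"twist":0,"jaw":1},{"linear":[0,0,-0.8],"twist":0,"jaw":1},{"linear":[0,0,-0.8],"twist":0,"jaw":1},{"linear":[0,0,-0.8],"twist":0,"jaw":1},{"linear":[0,0,-0.8],"twist":0,"jaw":1},{"linear":[0,0,-0.8],"twist":0,"jaw":1},{"linear":[0,0,-0.8],"twist":0,"jaw":1}]' |egrep "posi|force|width"
for i in 1 2; do python3 -m pendant '[{"linear":[0.3,0.85,0],"twist":0,"jaw":1},{"linear":[0.3,0.85,0],"twist":0,"jaw":1},{"linear":[0.3,0.85,0],"twist":0,"jaw":1},{"linear":[0.3,0.85,0],"twist":0,"jaw":1},{"linear":[0.3,0.85,0],"twist":0,"jaw":1},{"linear":[0.3,0.85,0],"twist":0,"jaw":1},{"linear":[0.3,0.85,0],"twist":0,"jaw":1},{"linear":[0.3,0.85,0],"twist":0,"jaw":1}]' |egrep posi; done
python3 - <<'E'
from h import *
d=r.get_image("top");W=world(d)
m=np.zeros((384,512),bool);m[140:228,262:308]=1
P=W[m];k=(P[:,2]>.062)&(P[:,2]<.1);print("trunnion",rect(P[k]),np.percentile(P[k][:,2],[50,98]))
k=(P[:,2]>.012)&(P[:,2]<.03);print("plate",rect(P[k]))
im=d["pixels"][130:270,180:400,::-1];cv2.imwrite("pics/c6.png",cv2.resize(im,None,fx=3.6,fy=3.6,interpolation=cv2.INTER_CUBIC))
print(r.sense()["time_s"])
E
```

```text
position: [0.57, 0.2042, 0.0448]
wrist_force: [-4.5, 2.8, 15.3]
grasp_force: 110.9
position: [0.5697, 0.2036, 0.043]
wrist_force: [-0.4, -0.3, 0.1]
gripper_width: 0.0855
grasp_force: 0.0
position: [0.5696, 0.2036, 0.1623]
wrist_force: [0.0, 0.1, -0.5]
gripper_width: 0.0853
grasp_force: 0.0
position: [0.5072, 0.3346, 0.1616]
position: [0.4452, 0.4648, 0.1616]
trunnion (array([570.6, 203.9]), array([168.6,  43.8]), 6.7) [0.07750717 0.08625978]
plate (array([569.2, 203.4]), array([200.1,  84.3]), 6.0)
29.15
```

View pics/c6.png

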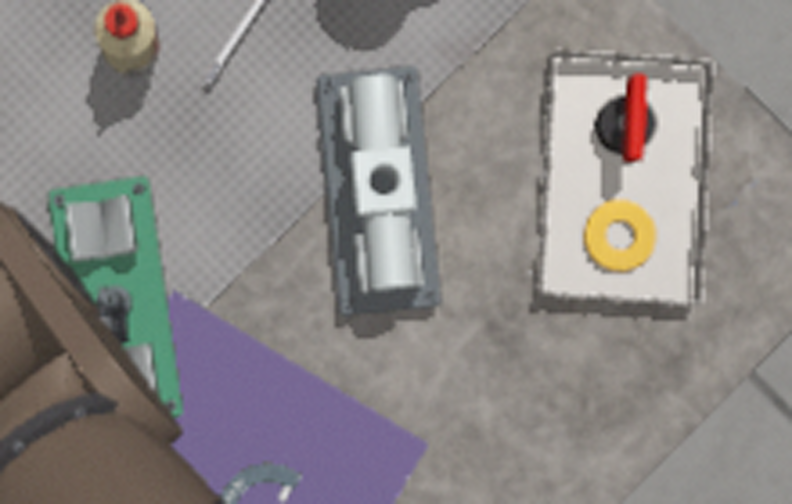

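The trunnion lies along the grooves at (385,180) with its boss mid-gap. The nut (630,120) and washer (620,236) are flat in the tray.

```bash
python3 -c "
from cell import r
print(r.job_done())"
```

```text
the job is handed in; nothing more can be done
None
```

I handed the job in at about 29 s: the nut and washer are in the tray and the trunnion sits in the stand's V-blocks, as the last picture shows, but the pendant gave no verdict.

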